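Bench drive test of a pipe crawler: mains on, reset, hold forward

ROBOT

A 6-joint arm with a two-finger parallel gripper is mounted at the origin on the work surface. World frame = base frame: x ahead of the robot, y to its left, z up, the work surface at z = 0. Lengths are in m, angles in degrees, forces in N, time in s.
With the tool pointing down it reaches from about 0.325 to 0.75 m from the base axis. Payload 7.6 kg.
Tool frame: the origin (TCP) lies on the centre line of the jaws, within the pads' length; the fingertips stand 11 mm ahead of it and the grasp point (between the pads) lies 8 mm behind it (arm.tip_reach is the distance from the TCP to the fingertips, in m); z points along the fingers, y is the line along which they close (so a half turn about z gives the same grasp; the last joint's range is limited). The gripper opens to 85 mm and grips with 20 to 120 N. Pads are 22 mm wide; open, the fingers measure 114 mm over their backs; the gripper's body (76 mm by 85 mm) begins 54 mm behind the grasp point. The pads swing forward as they close: fully open they stand 13 mm farther back than shut.
Start: joints at [-71.866, 2.991, 80.254, -0, 96.75, -4.028], TCP at [0.198, -0.486, 0.242] pointing down, gripper open.
Joint ranges: [-166.34, 166.34], [-52.06, 124.39], [6.96, 135.62], [-60.46, 240.46], [14.63, 156.25], [-167.68, 167.68]. Speed limits (degrees/s): [147.25, 147.25, 172.46, 180, 180, 180].

INTERFACE

Orientations are given as a 3x3 rotation matrix whose columns are the frame's x, y, z axes.
In Python, from bench import observe, optics, arm gives the robot as it stands. The module is installed in compiled form; this text tells all that it offers.
- The arm moves only by the tool drive_tool, never from a script. Its argument "targets" is a list that holds one entry, the list of rows, each a list of 7 numbers: the turn, a rotation vector about the tool's x, y, z in degrees, then the shift along the tool's x, y, z in cm, then the opening, from -1 (shut) to 1 (fully open). In form: [[[ax, ay, az, dx, dy, dz, jaw], ...]]. A call has 1 to 20 rows; each row shifts and turns the commanded pose from where the row before left it, along the tool's axes as they then stand; what a row does not reach is not made up. A row lasts 1/8 s, in which the tool goes at most 62.5 mm and 10.7 degrees, less where a joint would pass 70% of its speed; a pose out of reach is approached as far as the arm can. A call with a gripper value outside its range is refused whole. The fingers move at their own pace and stop on an object; "force" is the grip in N (left out, the last holds). Time passes only in rows, so rows that do not move let the fingers close. It gives the time, the measured TCP pose, the force, the opening and the grip force at its end, in the units of the state.
- observe(): the state, without advancing time (a new reading comes with each control period).
- optics.get_image(name): name is "scene" or "top"; returns the picture (384x512x3 uint8, blue, green, red); there is no depth.
- optics.calibration(name): a dict with "fx", "fy", "cx", "cy" (pixels), "R" (3x3) and "t" (3): a world point X has camera coordinates R X + t. Camera axes: x right, y down, z forward; pixel columns grow to the right and rows downward; lengths in m; the calibration is good to about 2 mm. A picture is of the moment at which its call begins. calibration takes no time and is no camera call.
- arm.hand_in(): hands the job in; it is judged then, once.
The state is a dict: "clock": time; "joint_positions": joint angles; "joint_vel": joint speeds; "joint_torque": joint torques, N m; "tool_pos": TCP position; "eef_rot": TCP orientation; "wrist_force": force on the tool from outside, world axes, zero at the start; "torque": the same for the moment, N m; "gripper_width": finger opening in m; "finger_force": force on a finger pad.
Only numpy, scipy, OpenCV 4.12 (cv2) and the standard library are available. Lean on these libraries where they do the work, as an engineer would, in place of code of your own. Each camera call takes 0.05 s, during which the arm holds its last target. There are 200 camera calls.

TASK

Run the pipe crawler's bench drive test from its control unit, pressing with the closed fingers and leaving the unit where it stands. First switch the unit on by pressing the far half of the mains rocker until it snaps over, then press the round reset button right in and let it spring back out, and then press the square forward key (the far one of the two arrow keys) right in and keep it held down: the program finishes while still holding it. Do not press the reverse key or the emergency stop, do not pick up or shove the control unit, and leave the crawler and the other things on the bench as they are.

Things in the scene. Friction and masses are not known exactly. Their poses are not given: they have to be found in the camera images.
- console: Control unit: loose grey console, 2.4 kg, 240 mm deep (x) by 330 wide (y; 378 over the side handles), turned up to 0.35 rad. Origin: centre of its underside, on the bench; x points from the low front edge (50 mm high) to the rear (92), y to the left. Its flat panel rises 10 deg (0.1745 rad) to the rear. Rocker, reset and keys are on the left half; screen, dial, joystick (52 mm tall) on the right
- rocker (a joint): Mains rocker, rear left: light grey V-shaped paddle 48 mm long (up the slope), 32 wide, in a 62 x 46 mm black frame 6 mm high; pivots across its middle, 10 mm above the panel. rad: 0 = off (near half parallel to the panel, far half standing up 0.36), 0.36 = on (far half parallel, 10 mm above the panel). About 3 N on the far half starts it; past 0.18 it snaps over by itself and stays
- rocker_far (a point): Point on the upper face of the rocker's far half, on its middle line, 17 mm from the pivot (the half is 24 mm long): the place to press. It moves with the rocker, down about 6 mm from off to on. The axes turn with the paddle: y is the pivot axis (console's y)
- reset (a joint): Travel of the round reset button in m, along the panel's normal: 0 = out, 0.006 = right in; a spring returns it. 1.5 N starts it, 5 N holds it right in
- reset_top (a point): Centre of the flat top of the reset button: grey round cap, 30 mm in diameter, in a 40 mm steel bezel, 75 mm to the right of the rocker; when out, top 19 mm above the panel (bezel 7). z: outward normal of the panel (leans 10 deg to the console's front), y: console's y. Moves with the button
- forward (a joint): Travel of the forward key in m, along the panel's normal: 0 = out, 0.006 = right in; a spring returns it. 1.5 N starts it, 5 N holds it right in
- forward_top (a point): Centre of the flat top of the forward key: grey square cap 31 x 31 mm in a 42 mm black frame, dark arrow (look only) pointing to the rear; 65 mm in front of the rocker's pivot; when out, top 19 mm above the panel (frame 6). Axes as for reset_top. Moves with the key
- reverse (a joint): Travel of the reverse key in m: 0 = out, 0.006 = right in (1.5 to 5 N). Not to be pressed. Same key as forward, 62 mm nearer to the front edge, its arrow pointing to the front
- estop (a joint): Travel of the emergency stop mushroom in m: 0 = out, 0.006 = in (6 to 14 N). Not to be pressed. 40 mm red mushroom on a 60 mm yellow disc in the rear right corner, 35 mm above the panel
- crawler: Pipe crawler, 6 kg: steel body with four rubber wheels and a camera head, on a black cradle, left of the control unit; 370 mm long (x, camera to +x), 175 mm wide, 145 mm high. Origin: centre of the underside of the cradle. Leave alone
- spray_can: White spray can, 52 mm in diameter, 150 mm high, standing to the right of the unit. Origin: centre of its underside. Leave alone
- cap_cup: Black plastic cup, 60 mm in diameter, 50 mm high, to the right of the unit. Origin: centre of its underside. Leave alone
- glue_bottle: Blue bottle, 40 mm in diameter, 90 mm high, to the right of the unit. Origin: centre of its underside. Leave alone
- multimeter: Yellow hand multimeter lying on its back beyond the unit, 170 x 85 x 38 mm, its length (its x axis) roughly across the bench. Origin: centre of its underside. Leave alone

How it is judged:
By the outcome, as a careful person would: the job done as asked, in the order asked, and still so for the second after the job is handed in, while the arm keeps its last pose, push and grip.
It also fails if it takes over 35 s, if anything falls off the work surface, if the arm or the gripper's body presses on something with over 40 N, if the wrist force passes 120 N, or if a joint passes its speed limit or range.

## Working session

There is one attempt and no reset: what is moved stays moved. The work goes in short steps, Python scripts to look and compute and a tool call to move; the robot and the scene stay as the last step left them, time stands still between calls to the robot, and variables do not carry over. Pictures are saved under pics/ and viewed, at most 10 in all, crops included, and the job is handed in when it is done.

Besides the shell and the picture viewer there is one more tool, called after "Call:" by a JSON object that holds its "api" and its "payload". drive_tool: Moves the arm, as the interface text tells. Its arguments: {"type":"object","properties":{"targets":{"type":"array"},"force":{"type":"number"}},"required":["targets"]}

```bash
mkdir -p pics; python3 - <<'E'
from bench import observe, optics, arm
import cv2,numpy as np
for n in("scene","top"):
    cv2.imwrite(f"pics/{n}0.png",optics.get_image(n)); c=optics.calibration(n); print(n,c['fx'],c['cx'],c['cy'],np.round(-np.array(c['R']).T@c['t'],3),np.round(c['R'],2).tolist())
s=observe(); print(s['clock'],s['tool_pos'],np.round(s['eef_rot'],3).tolist(),s['wrist_force'],s['gripper_width'],arm.tip_reach)
E
```

```text
scene 368.7937726424543 258.8510974287841 197.12068765042594 [1.161 0.604 0.973] [[-0.69, 0.72, 0.0], [0.52, 0.5, -0.69], [-0.5, -0.48, -0.72]]
top 481.76606757428186 263.86122292304924 185.39907282744534 [0.35  0.035 1.978] [[-0.0, -1.0, 0.01], [-0.99, -0.0, -0.11], [0.11, -0.01, -0.99]]
0.1 [ 0.19800539 -0.48596074  0.24156817] [[0.926, 0.377, -0.0], [0.377, -0.926, 0.001], [0.0, -0.001, -1.0]] [-0.53063632 -0.32340926  0.81491864] 0.08585083621059815 0.011
```

View pics/top0.png

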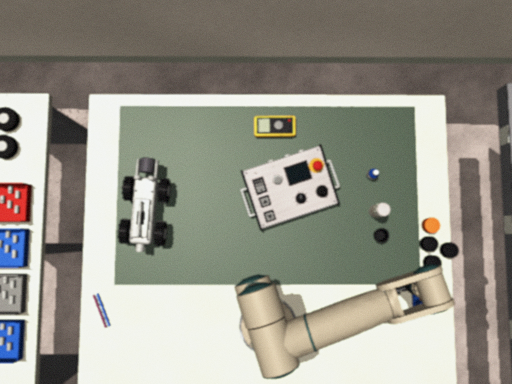

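View pics/scene0.png

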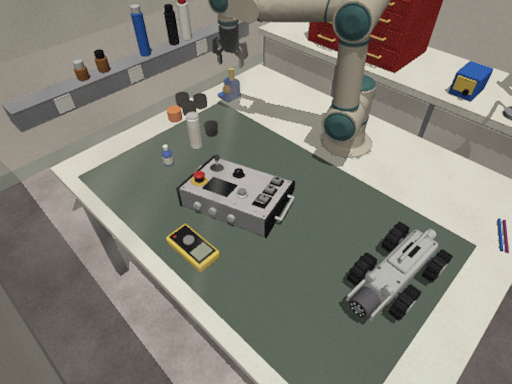

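The console is at about (290,187) in the top view and (237,193) in the scene view, with the keys on its left side. I'll enlarge both.

```bash
python3 - <<'E'
import cv2
a=cv2.imread("pics/top0.png")[140:235,235:345]; cv2.imwrite("pics/topc.png",cv2.resize(a,None,fx=6,fy=6,interpolation=cv2.INTER_CUBIC))
a=cv2.imread("pics/scene0.png")[150:240,170:300]; cv2.imwrite("pics/scenec.png",cv2.resize(a,None,fx=6,fy=6,interpolation=cv2.INTER_CUBIC))
E
```

```text
(no output)
```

View pics/topc.png

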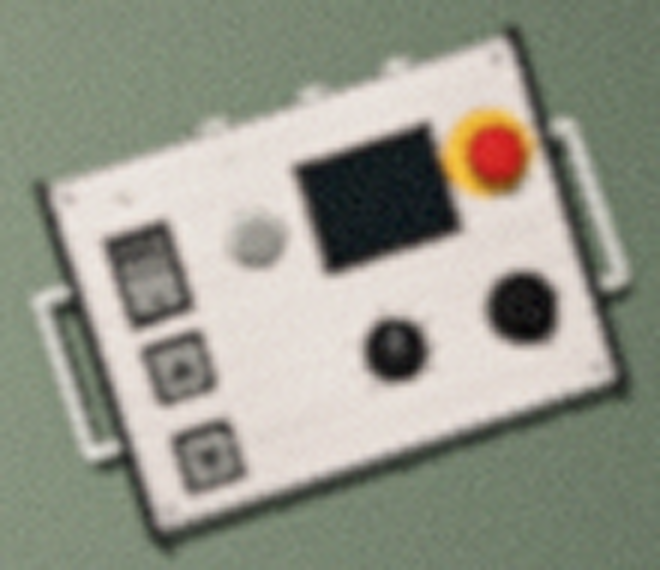

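View pics/scenec.png

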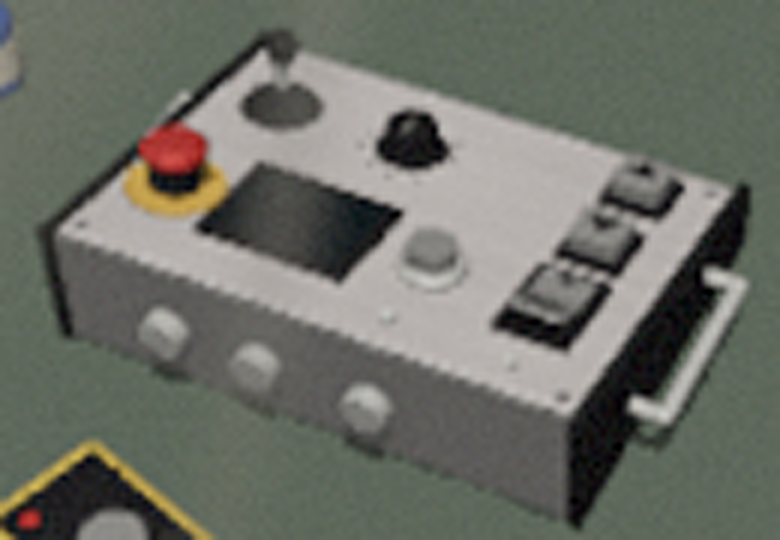

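```bash
cat > fit.py <<'E'
import numpy as np
from bench import optics
from scipy.optimize import least_squares
C={n:optics.calibration(n) for n in("top","scene")}
off={"top":(235,140),"scene":(170,150)}
t=np.radians(10); n=np.array([-np.sin(t),0,np.cos(t)]); e=np.array([np.cos(t),0,np.sin(t)])
def proj(c,X):
    c=C[c]; p=np.array(c['R'])@X+np.ravel(c['t']); return np.array([c['fx']*p[0]/p[2]+c['cx'],c['fy']*p[1]/p[2]+c['cy']])
def pan(s,v,h): return np.array([0,v,.071])+s*e+h*n       # panel coords -> console
def Rz(a): return np.array([[np.cos(a),-np.sin(a),0],[np.sin(a),np.cos(a),0],[0,0,1]])
def world(p,X): return Rz(p[2])@X+np.array([p[0],p[1],0])
L=.122
def pts(p):
    _,_,_,s,v,sr,w,l=p
    return dict(RL=pan(l,w,0),RR=pan(l,-w,0),FR=pan(-l,-w,0),FL=pan(-l,w,0),rock=pan(s,v,6e-3),fwdF=pan(s-.065,v,6e-3),revF=pan(s-.127,v,6e-3),
      fwd=pan(s-.065,v,.019),rev=pan(s-.127,v,.019),reset=pan(sr,v-.075,.019))
obs=[("top",k,*q) for k,q in dict(RL=(55,190),RR=(503,40),FR=(612,378),FL=(165,530),rock=(149,275),fwdF=(180,368),revF=(209,456),reset=(257,238)).items()]+\
    [("scene",k,*q) for k,q in dict(RL=(567,410),RR=(58,237),FL=(735,190),rock=(552,305),fwd=(600,236),rev=(643,184),reset=(432,247)).items()]
def res(p):
    P=pts(p); r=[]
    for c,k,a,b in obs: r+=list(proj(c,world(p,P[k]))-(np.array([a,b])+.5)/6+.5-off[c])
    return np.array(r)
if __name__=="__main__":
    s=least_squares(res,[.5,-.03,.3,.05,.12,.05,.155,.12],loss="soft_l1")
    p=s.x; print(np.round(p,4)); np.save("p.npy",p)
    for o,r in zip(obs,res(p).reshape(-1,2)): print(o[0],o[1],np.round(r,2))
    P=pts(p)
    for k in("fwd","reset","rock","rev"): print(k,np.round(world(p,P[k]),4))
E
python3 fit.py
```

```text
[ 0.5492 -0.0879  0.3249  0.0472  0.1152  0.0474  0.1576  0.1191]
top RL [-0.55 -0.11]
top RR [ 0.01 -0.15]
top FR [-0.06  0.06]
top FL [ 0.05 -0.07]
top rock [-0.24 -0.34]
top fwdF [-0.25 -0.31]
top revF [-0.19 -0.24]
top reset [ 0.01 -0.09]
scene RL [0.15 0.63]
scene RR [ 0.23 -0.9 ]
scene FL [-0.87 -0.22]
scene rock [0.04 0.17]
scene fwd [ 0.24 -1.49]
scene rev [ 0.05 -1.7 ]
scene reset [-0.07 -0.2 ]
fwd [0.4926 0.0146 0.0866]
reset [ 0.5774 -0.0359  0.0979]
rock [0.5554 0.0358 0.0851]
rev [ 0.4348 -0.0049  0.0758]
```

```bash
cat > go.py <<'E'
import sys,numpy as np
from fit import *
from bench import observe
from scipy.spatial.transform import Rotation as Ro
def target(name,clear,p):   # tip 'clear' m above the named surface (out/off state)
    s,v,sr=p[3:6]
    X={"rock":pan(s+.017*np.cos(.36),v,.010+.017*np.sin(.36)+clear),"rockon":pan(s+.017,v,.010+clear),
       "reset":pan(sr,v-.075,.019+clear),"fwd":pan(s-.065,v,.019+clear)}[name]
    R=Rz(p[2])@np.c_[e,[0,-1,0],-n]
    return world(p,X+.011*n),R
def delta(name,clear):
    p=np.load("p.npy"); T,R=target(name,clear,p); o=observe(); A=np.array(o['eef_rot']); 
    d=T-np.array(o['tool_pos'])
    print(name,clear,"T",np.round(T,4),"clk",o['clock'],"F",np.round(o['wrist_force'],1),"w",round(o['gripper_width'],4))
    print(" d in tool (cm)",np.round(A.T@d*100,2)," d in target tool",np.round(R.T@d*100,2)," turn deg",np.round(Ro.from_matrix(A.T@R).as_rotvec(degrees=True),2))
if __name__=="__main__": delta(sys.argv[1],float(sys.argv[2]))
E
python3 go.py rock .05
```

```text
rock 0.05 T [0.5586 0.0369 0.1578] clk 0.1 F [-0.5 -0.3  0.8] w 0.0859
 d in tool (cm) [ 53.12 -34.8    8.43]  d in target tool [ 48.63 -38.04  17.08]  turn deg [-0.39  9.99  3.53]
```

Call:
{"api": "drive_tool", "payload": {"targets": [[[0, 0, 0, 2, -1.3, 0, -1], [0, 0, 0, 4.4, -2.9, 0, -1], [0, 0, 0, 4.6, -3, 0, -1], [0, 0, 0, 4.6, -3, 0, -1], [0, 0, 0, 4.6, -3, 0, -1], [0, 0, 0, 4.6, -3, 0, -1], [0, 0, 0, 4.6, -3, 0, -1], [0, 0, 0, 4.6, -3, 0, -1], [0, 0, 0, 4.6, -3, 0, -1], [0, 0, 0, 4.6, -3, 0, -1], [0, 0, 0, 4.6, -3, 0, -1], [0, 0, 0, 3.6, -2.4, 2, -1], [0, 0, 0, 1.7, -1.2, 3, -1], [-0.2, 5, 1.8, 0, 0, 2, -1], [-0.2, 5, 1.8, 0, 0, 1.4, -1], [0, 0, 0, 0, 0, 0, -1], [0, 0, 0, 0, 0, 0, -1], [0, 0, 0, 0, 0, 0, -1]]]}}

```text
clock: 2.35
tool_pos: [0.5603, 0.037, 0.1595]
eef_rot: [[0.933, 0.319, 0.166], [0.314, -0.948, 0.054], [0.175, 0.002, -0.985]]
wrist_force: [-1.2, -0.9, -0.8]
gripper_width: 0.0
finger_force: 0.0
```

```bash
python3 go.py rock .05; python3 - <<'E'
from bench import optics
import cv2
a=optics.get_image("scene")[110:240,170:340]; cv2.imwrite("pics/s1.png",cv2.resize(a,None,fx=4.6,fy=4.6,interpolation=cv2.INTER_CUBIC))
E
```

```text
rock 0.05 T [0.5586 0.0369 0.1578] clk 2.35 F [-1.2 -0.9 -0.8] w 0.0
 d in tool (cm) [-0.2  -0.04  0.14]  d in target tool [-0.2  -0.04  0.14]  turn deg [ 0.13 -0.06 -0.02]
```

View pics/s1.png

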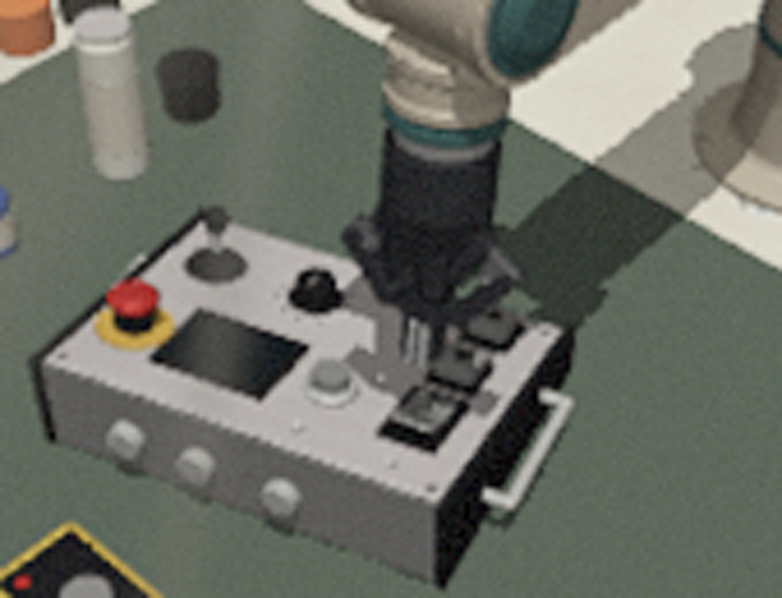

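The shut fingertips, at about (418,365) in the crop, hang over the left half of the panel. The console hasn't moved. Next I'll descend onto the rocker's far half.

Call:
{"api": "drive_tool", "payload": {"targets": [[[0, 0, 0, -0.2, 0, 2, -1], [0, 0, 0, 0, 0, 1.6, -1], [0, 0, 0, 0, 0, 0.6, -1], [0, 0, 0, 0, 0, 0.3, -1], [0, 0, 0, 0, 0, 0, -1], [0, 0, 0, 0, 0, 0, -1]]]}}

```text
clock: 3.15
tool_pos: [0.5656, 0.0385, 0.1143]
eef_rot: [[0.933, 0.318, 0.166], [0.313, -0.948, 0.054], [0.175, 0.002, -0.985]]
wrist_force: [-0.4, -0.8, 0.2]
gripper_width: -0.0001
finger_force: 0.0
```

```bash
python3 go.py rock 0.0; python3 go.py rockon 0
```

```text
rock 0.0 T [0.5668 0.0396 0.1085] clk 3.15 F [-0.4 -0.8  0.2] w -0.0001
 d in tool (cm) [ 0.05 -0.07  0.6 ]  d in target tool [ 0.05 -0.07  0.6 ]  turn deg [ 0.12 -0.06 -0.05]
rockon 0.0 T [0.5688 0.0403 0.1028] clk 3.15 F [-0.4 -0.8  0.2] w -0.0001
 d in tool (cm) [ 0.16 -0.07  1.2 ]  d in target tool [ 0.16 -0.07  1.2 ]  turn deg [ 0.12 -0.06 -0.05]
```

Call:
{"api": "drive_tool", "payload": {"targets": [[[0, 0, 0, 0, 0, 0.3, -1], [0, 0, 0, 0, 0, 0.2, -1], [0, 0, 0, 0, 0, 0.1, -1], [0, 0, 0, 0, 0, 0.1, -1], [0, 0, 0, 0, 0, 0.1, -1], [0, 0, 0, 0, 0, 0, -1]]]}}

```text
clock: 3.9
tool_pos: [0.5664, 0.039, 0.1054]
eef_rot: [[0.934, 0.318, 0.164], [0.314, -0.948, 0.054], [0.173, 0.001, -0.985]]
wrist_force: [-0.3, 0.7, -0.3]
gripper_width: 0.0002
finger_force: 0.0
```

Call:
{"api": "drive_tool", "payload": {"targets": [[[0, 0, 0, 0, 0, 0.1, -1], [0, 0, 0, 0, 0, 0.1, -1], [0, 0, 0, 0, 0, 0, -1]]]}}

```text
clock: 4.28
tool_pos: [0.5669, 0.0391, 0.1037]
eef_rot: [[0.934, 0.318, 0.165], [0.313, -0.948, 0.054], [0.173, 0.001, -0.985]]
wrist_force: [-0.3, 0.2, 0.3]
gripper_width: 0.0001
finger_force: 0.0
```

Call:
{"api": "drive_tool", "payload": {"targets": [[[0, 0, 0, 0, 0, 0.1, -1], [0, 0, 0, 0, 0, 0, -1]]]}}

```text
clock: 4.53
tool_pos: [0.5671, 0.0392, 0.1028]
eef_rot: [[0.934, 0.318, 0.165], [0.313, -0.948, 0.054], [0.174, 0.002, -0.985]]
wrist_force: [-0.2, -0.1, 0.3]
gripper_width: -0.0001
finger_force: 0.0
```

Call:
{"api": "drive_tool", "payload": {"targets": [[[0, 0, 0, 0, 0, 0.1, -1], [0, 0, 0, 0, 0, 0, -1]]]}}

```text
clock: 4.78
tool_pos: [0.5673, 0.0392, 0.1027]
eef_rot: [[0.934, 0.318, 0.165], [0.314, -0.948, 0.054], [0.174, 0.002, -0.985]]
wrist_force: [-4.3, -1.2, 6.0]
gripper_width: 0.0
finger_force: 3.3
```

Call:
{"api": "drive_tool", "payload": {"targets": [[[0, 0, 0, 0, 0, 0.1, -1], [0, 0, 0, 0, 0, 0, -1]]]}}

```text
clock: 5.03
tool_pos: [0.5673, 0.0392, 0.1026]
eef_rot: [[0.934, 0.318, 0.165], [0.314, -0.948, 0.054], [0.174, 0.002, -0.985]]
wrist_force: [-9.5, -0.7, 11.8]
gripper_width: 0.0002
finger_force: 6.7
```

Call:
{"api": "drive_tool", "payload": {"targets": [[[0, 0, 0, 0, 0, -0.5, -1], [0, 0, 0, 0, 0, -2, -1], [0, 0, 0, -4, 0, -4, -1], [0, 0, 0, -6, 0, -2, -1], [0, 0, 0, -4, 0, 0, -1], [0, 0, 0, 0, 0, 0, -1], [0, 0, 0, 0, 0, 0, -1]]]}}

```text
clock: 5.9
tool_pos: [0.424, -0.009, 0.1607]
eef_rot: [[0.933, 0.318, 0.167], [0.313, -0.948, 0.054], [0.175, 0.002, -0.985]]
wrist_force: [0.9, 0.2, -0.3]
gripper_width: 0.0002
finger_force: 0.0
```

```bash
python3 - <<'E'
from bench import optics
import cv2,numpy as np
im=np.mean([optics.get_image("scene") for _ in range(4)],0).astype(np.uint8)
a=im[150:240,170:300]; b=cv2.imread("pics/scene0.png")[150:240,170:300]
f=lambda a:cv2.resize(a[20:75,60:125],None,fx=6,fy=6,interpolation=cv2.INTER_CUBIC)
cv2.imwrite("pics/s2.png",np.hstack([f(b),f(a)]))
print(cv2.absdiff(a,b).max(2)[60:,:].mean(), cv2.phaseCorrelate(np.float32(b[:,:60,1]),np.float32(a[:,:60,1])))
E
python3 go.py reset .04
```

```text
3.0538461538461537 ((-0.02319958061449867, -0.01710068378956464), 1.0022636655524926)
reset 0.04 T [ 0.569  -0.0388  0.1482] clk 6.1 F [0.4 0.2 1.1] w -0.0002
 d in tool (cm) [12.39  7.47  3.41]  d in target tool [12.39  7.48  3.4 ]  turn deg [ 0.08  0.01 -0.02]
```

View pics/s2.png

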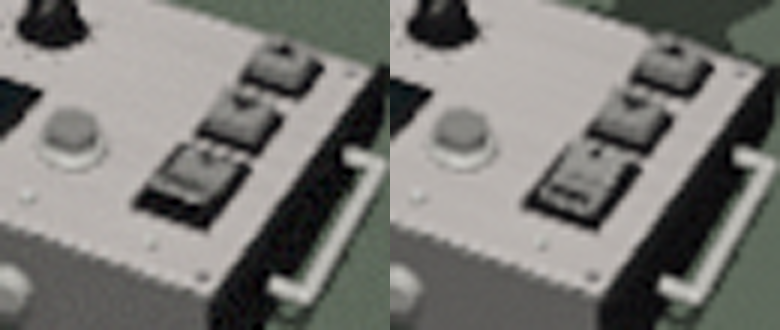

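The rocker has snapped over: in the right half of the picture its far half is flat and its near half stands up. The console hasn't shifted (0.02 px). Reset is next.

Call:
{"api": "drive_tool", "payload": {"targets": [[[0, 0, 0, 3, 1.8, 0, -1], [0, 0, 0, 4, 2.4, 0, -1], [0, 0, 0, 4, 2.4, 0, -1], [0, 0, 0, 1.4, 0.9, 1.4, -1], [0, 0, 0, 0, 0, 3, -1], [0, 0, 0, 0, 0, 2, -1], [0, 0, 0, 0, 0, 0.5, -1], [0, 0, 0, 0, 0, 0, -1], [0, 0, 0, 0, 0, 0, -1]]]}}

```text
clock: 7.22
tool_pos: [0.575, -0.0375, 0.1151]
eef_rot: [[0.933, 0.318, 0.167], [0.314, -0.948, 0.054], [0.175, 0.002, -0.984]]
wrist_force: [-0.6, 0.0, 0.7]
gripper_width: 0.0002
finger_force: 0.0
```

```bash
python3 go.py reset 0
```

```text
reset 0.0 T [ 0.5756 -0.0365  0.1088] clk 7.225 F [-0.6  0.   0.7] w 0.0002
 d in tool (cm) [-0.02 -0.08  0.64]  d in target tool [-0.02 -0.07  0.64]  turn deg [ 0.15 -0.1  -0.04]
```

Call:
{"api": "drive_tool", "payload": {"targets": [[[0, 0, 0, 0, -0.1, 0.4, -1], [0, 0, 0, 0, 0, 0.3, -1], [0, 0, 0, 0, 0, 0.3, -1], [0, 0, 0, 0, 0, 0.1, -1], [0, 0, 0, 0, 0, 0, -1]]]}}

```text
clock: 7.85
tool_pos: [0.5762, -0.0359, 0.1035]
eef_rot: [[0.933, 0.318, 0.166], [0.313, -0.948, 0.054], [0.175, 0.002, -0.985]]
wrist_force: [-0.7, 0.8, 4.6]
gripper_width: 0.0001
finger_force: 2.3
```

Call:
{"api": "drive_tool", "payload": {"targets": [[[0, 0, 0, 0, 0, 0.1, -1], [0, 0, 0, 0, 0, 0, -1]]]}}

```text
clock: 8.1
tool_pos: [0.5763, -0.0359, 0.103]
eef_rot: [[0.933, 0.318, 0.166], [0.314, -0.948, 0.054], [0.174, 0.002, -0.985]]
wrist_force: [-2.2, 0.5, 8.0]
gripper_width: 0.0
finger_force: 4.4
```

Call:
{"api": "drive_tool", "payload": {"targets": [[[0, 0, 0, 0, 0, 0.06, -1], [0, 0, 0, 0, 0, 0, -1]]]}}

```text
clock: 8.35
tool_pos: [0.5763, -0.0359, 0.1029]
eef_rot: [[0.933, 0.318, 0.166], [0.314, -0.948, 0.054], [0.174, 0.002, -0.985]]
wrist_force: [-6.5, 1.2, 11.9]
gripper_width: 0.0
finger_force: 6.3
```

Call:
{"api": "drive_tool", "payload": {"targets": [[[0, 0, 0, 0, 0, -0.6, -1], [0, 0, 0, 0, 0, -2, -1], [0, 0, 0, 0, 0, -4, -1], [0, 0, 0, 0, 0, 0, -1], [0, 0, 0, 0, 0, 0, -1]]]}}

```text
clock: 8.98
tool_pos: [0.5648, -0.0394, 0.1653]
eef_rot: [[0.934, 0.318, 0.163], [0.313, -0.948, 0.054], [0.172, 0.001, -0.985]]
wrist_force: [-0.1, 0.2, -0.3]
gripper_width: -0.0002
finger_force: 0.0
```

```bash
python3 go.py fwd 0.04
```

```text
fwd 0.04 T [0.4842 0.0118 0.1368] clk 8.975 F [-0.1  0.2 -0.3] w -0.0002
 d in tool (cm) [-6.41 -7.42  1.76]  d in target tool [-6.4  -7.43  1.76]  turn deg [ 0.07  0.09 -0.06]
```

Call:
{"api": "drive_tool", "payload": {"targets": [[[0, 0, 0, -2, -2.4, 0, -1], [0, 0, 0, -3, -3.4, 0, -1], [0, 0, 0, -1.4, -1.6, 0.5, -1], [0, 0, 0, 0, 0, 2.2, -1], [0, 0, 0, 0, 0, 2, -1], [0, 0, 0, 0, 0, 0.5, -1], [0, 0, 0, 0, 0, 0, -1], [0, 0, 0, 0, 0, 0, -1]]]}}

```text
clock: 9.98
tool_pos: [0.4909, 0.0134, 0.1046]
eef_rot: [[0.933, 0.318, 0.166], [0.313, -0.948, 0.054], [0.175, 0.002, -0.985]]
wrist_force: [-0.7, -0.2, -0.9]
gripper_width: 0.0
finger_force: 0.0
```

```bash
python3 go.py fwd 0; python3 - <<'E'
from bench import optics
import cv2
a=optics.get_image("scene")[140:240,170:300]; cv2.imwrite("pics/s3.png",cv2.resize(a,None,fx=6,fy=6,interpolation=cv2.INTER_CUBIC))
E
```

```text
fwd 0.0 T [0.4908 0.014  0.0974] clk 9.975 F [-0.7 -0.2 -0.9] w 0.0
 d in tool (cm) [-0.11 -0.06  0.71]  d in target tool [-0.11 -0.06  0.71]  turn deg [ 0.12 -0.05 -0.05]
```

View pics/s3.png

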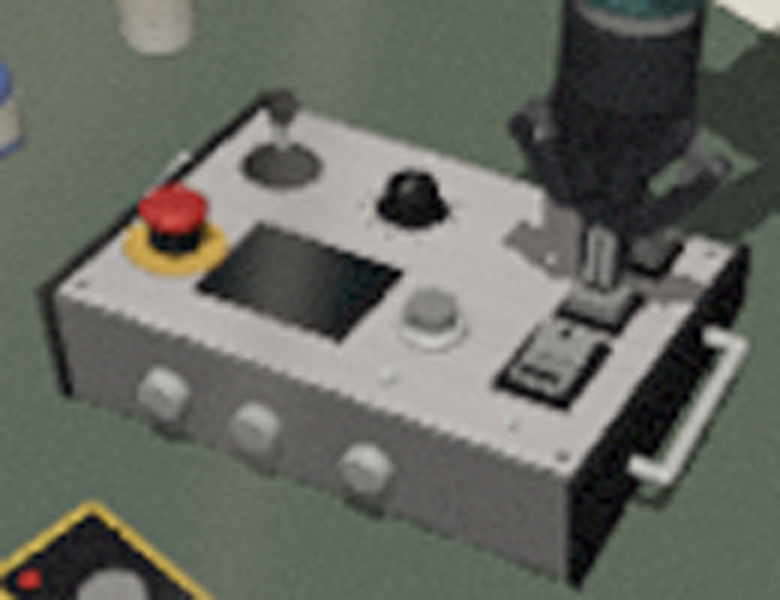

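The rocker is still on and the reset button is back out. The fingertips, at about (600,285), are just above the forward key, so I'll press it.

Call:
{"api": "drive_tool", "payload": {"targets": [[[0, 0, 0, 0, 0, 0.4, -1], [0, 0, 0, -0.1, 0, 0.4, -1], [0, 0, 0, 0, 0, 0.3, -1], [0, 0, 0, 0, 0, 0.1, -1], [0, 0, 0, 0, 0, 0, -1]]]}}

```text
clock: 10.65
tool_pos: [0.4919, 0.0138, 0.0924]
eef_rot: [[0.933, 0.318, 0.166], [0.313, -0.948, 0.054], [0.174, 0.002, -0.985]]
wrist_force: [-0.8, 0.0, 4.5]
gripper_width: 0.0004
finger_force: 2.2
```

Call:
{"api": "drive_tool", "payload": {"targets": [[[0, 0, 0, 0, 0, 0.1, -1], [0, 0, 0, 0, 0, 0, -1]]]}}

```text
clock: 10.9
tool_pos: [0.492, 0.0138, 0.0917]
eef_rot: [[0.933, 0.318, 0.166], [0.314, -0.948, 0.054], [0.174, 0.002, -0.985]]
wrist_force: [-2.8, -0.1, 6.5]
gripper_width: 0.0003
finger_force: 4.0
```

Call:
{"api": "drive_tool", "payload": {"targets": [[[0, 0, 0, 0, 0, 0.07, -1], [0, 0, 0, 0, 0, 0, -1], [0, 0, 0, 0, 0, 0, -1], [0, 0, 0, 0, 0, 0, -1], [0, 0, 0, 0, 0, 0, -1], [0, 0, 0, 0, 0, 0, -1]]]}}

```text
clock: 11.65
tool_pos: [0.4921, 0.0138, 0.0916]
eef_rot: [[0.933, 0.318, 0.166], [0.314, -0.948, 0.054], [0.174, 0.002, -0.985]]
wrist_force: [-6.6, -0.2, 12.0]
gripper_width: -0.0001
finger_force: 6.7
```

```bash
python3 - <<'E'
from bench import optics,observe
import cv2,numpy as np
b=cv2.imread("pics/scene0.png")[150:240,170:230,1];a=optics.get_image("scene")[150:240,170:230,1]
print(cv2.phaseCorrelate(np.float32(b),np.float32(a)),observe()['wrist_force'],observe()['tool_pos'])
E
```

```text
((-0.03513509055492037, 0.03737481171241086), 1.0046468706484195) [-7.25354327 -0.47842508 12.11871512] [0.49208537 0.01384185 0.09156832]
```

The key is hard against its stop at 12 N, at the predicted height, and the console hasn't moved.

```bash
python3 -c "
from bench import arm; print(arm.hand_in())"
```

```text
the job is handed in; nothing more can be done
None
```

The job is handed in: the rocker is switched on, reset was pressed and sprang back out, and the forward key is held right in at about 12 N, with the console unmoved in the pictures.

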